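Close the mould-plate case over its quarter-turn button

ROBOT

A 6-joint arm with a two-finger parallel gripper is mounted at the origin on a cart in front of the work surface, level with it; the furniture and walls round the work are solid. World frame = base frame: x ahead of the robot, y to its left, z up, the work surface at z = 0. Lengths are in mm, angles in degrees, forces in N, time in s.
With the tool pointing down it reaches from about 350 to 725 mm from the base axis. Payload 6 kg.
Tool frame: the origin (TCP) lies on the centre line of the jaws, within the pads' length; the fingertips stand 19 mm ahead of it and the grasp point (between the pads) is the TCP (r.tips_ahead is the distance from the TCP to the fingertips, in mm); z points along the fingers, x is the direction in which the jaws open and shut, and the axes are right-handed (so a half turn about z gives the same grasp; the last joint's range is limited). The gripper opens to 85 mm and grips with 20 to 120 N. Pads are 22 mm wide; open, the fingers measure 114 mm over their backs; the gripper's body (76 mm by 85 mm) begins 54 mm behind the grasp point. The pads swing forward as they close: fully open they stand 13 mm farther back than shut.
Start: joints at [-50.495, 2.303, 4.859, 0, -92.561, -19.12], TCP at [209.011, -562.394, 218.661] pointing down, gripper open.
Joint ranges: [-146.85, 146.85], [-73.84, 115.35], [-62.03, 85.46], [-188.31, 113.3], [-161.28, -10.13], [-171.36, 171.36]. Speed limits (degrees/s): [147.25, 147.25, 172.46, 180, 180, 180].

INTERFACE

Orientations are given as a 3x3 rotation matrix whose columns are the frame's x, y, z axes.
In Python, from station import r gives the robot as it stands.
- The arm moves only by the shell command python3 -m crank 'ROWS' [OPENING]. ROWS is a JSON object of lists of equal length, an entry for each row: "slide": the shift along the tool's x, y, z in mm, a list of three; "twist": the turn about the tool's z in rad. In form: {"slide": [[dx, dy, dz], ...], "twist": [twist, ...]}. A call has 1 to 20 rows; each row shifts and turns the commanded pose from where the row before left it, along the tool's axes as they then stand; what a row does not reach is not made up. A row lasts 1/12 s, in which the tool goes at most 41.7 mm and 7.16 degrees, less where a joint would pass 70% of its speed; a pose out of reach is approached as far as the arm can. A call with a gripper value outside its range is refused whole. OPENING is the opening, from 0 (shut) to 1 (fully open), set as the call begins (- or left out, the last holds). The fingers move at their own pace and stop on an object; the grip force is fixed at half the most. Time passes only in rows, so rows that do not move let the fingers close. It gives the time, the measured TCP pose, the force and the opening at its end, in the units of the state.
- r.get_state(): the state, without advancing time (a new reading comes with each control period).
- r.get_image(name): name is "scene" or "top" or "wrist"; returns a dict with "color" (400x640x3 uint8, red, green, blue), "K" (3x3 intrinsics, pixels), "k1" (the pictures are not rectified: a ray, as slopes to the right and down, at radius r is drawn at 1 + k1 r^2 times it, then the intrinsics apply), "R" (3x3) and "t" (3): a world point X has camera coordinates R X + t. Camera axes: x right, y down, z forward; pixel columns grow to the right and rows downward; lengths in mm; the calibration is good to about 2 mm. A picture is of the moment at which its call begins. There is no depth.
- r.finish_job(): hands the job in, once; it reports no verdict.
The state is a dict: "time_s": time; "qpos": joint angles; "qvel": joint speeds; "effort": joint torques, N m; "ee_pos": TCP position; "orientation": TCP orientation; "contact_force": force on the tool from outside, world axes, zero at the start; "wrist_torque": the same for the moment, N m; "width": finger opening in mm.
Only numpy, scipy, OpenCV 4.12 (cv2) and the standard library are available. Lean on these libraries where they do the work, as an engineer would, in place of code of your own. Each camera call takes 0.05 s, during which the arm holds its last target. There are 200 camera calls.

TASK

Close up the loaded grey mould-plate case: first turn its red quarter-turn button in line with the slot of the loose blue metal cover (that is, across the case), then put the cover squarely on the case so that the button comes up through the slot. Press the cover fully down against the springy gasket, onto the frame, and finish while still holding it pressed down by its handle, so that someone else can lock it; leave the pen, tape, brush and scraper where they are.

Things in the scene. Friction and masses are not known exactly. Their poses are not given: they have to be found in the camera images.
- case: Fixed open-topped grey metal case, 100 (x) x 170 (y) x 55 mm high, with a white mould plate in its square well; origin at the centre of its underside, z up. Its hard upper frame is 55 mm above the origin; the black square gasket round the well stands 4 mm higher when not pressed. The red button stands on the frame at x = 0, y = +70 mm of the case. The closed cover lies exactly over the case, its axes parallel to the case's and its slot over the button.
- gasket (a joint): How far the sprung gasket is pressed in, m: 0 free, 0.004 when the cover lies hard on the frame. About 2 N per mm, about 8.5 N in all; the cover's own weight presses it only 1 to 1.5 mm and it springs back when let go.
- button (a joint): Turn of the red button's wing, rad, counter-clockwise from above; range -0.5 to 1.75. At 0 the wing lies along the case's x axis, in line with the slot of a cover that is squarely on; at 1.57 it lies crosswise along y and the cover cannot go over it. Stiff by friction (0.05 N m), it stays where it is left.
- button_grip (a point): Centre of the button's red wing: an upright plate 30 mm long (x of this point), 9 mm thick (y), 22 mm high, 75 mm above the case's underside; its lower edge is 9 mm and its top 31 mm above the case's frame. It turns on a vertical axis through this point; x, y are the wing's own axes.
- cover_grip (a point): Grip point of the loose cover: centre of the top bar of its black handle, which is 60 mm long (x), 12 mm thick (y), the bar 18 mm high (on two legs), grip point 33 mm above the cover's underside and over the cover's centre, handle top 42 mm above the underside. The cover is a blue metal plate 100 (x) x 170 (y) x 6 mm, about 0.25 kg, lying flat on the table at the start. It may only be put on with its slot over the button.
- cover_slot (a point): Centre of the slot in the cover, 37 mm (x) by 16 mm (y), cut right through, at x = 0, y = +70 mm from the cover's centre, half-way through the plate.
- cover: The whole loose cover; origin at the centre of its underside, axes as for cover_grip.
- marker: Pen with red cap, 132 x 16 x 17 mm, lying; a bystander.
- tape: Roll of packing tape lying flat, 102 mm across, 49 mm high; a bystander.
- brush: Pastry brush, 197 x 40 x 13 mm, lying; a bystander.
- scraper: Bench scraper with wooden grip, 79 x 152 x 19 mm, lying; a bystander.

How it is judged (in metres and radians):
On the way, in this order (a step that is already met when the one before it is completed fails the run):
1. the button is turned in line with the slot while the cover is still off the case (value of joint button between -0.15 and 0.15 rad and (horizontal distance between cover_grip and case above 0.06 m or z of cover_grip in the frame of case above 0.125 m)), for 0.2 s.
2. the cover is down on the case with the button up through its slot (value of joint button between -0.15 and 0.15 rad and x of cover_grip in the frame of case between -0.005 and 0.005 m and y of cover_grip in the frame of case between -0.005 and 0.005 m and angle between the x axis of cover_grip and the x axis of case, either way round below 0.1 rad and z of cover_grip in the frame of case below 0.0935 m), for 0.1 s.
At the end, for the whole second after the job is handed in: Button within 0.15 rad of in line; the cover squarely on the case (within 5 mm along each side and 0.1 rad, tilt under 0.04 rad); the gasket pressed in by more than 3 of its 4 mm and the cover still held by the fingers (over 2 N), at rest (value of joint button between -0.15 and 0.15 rad and x of cover_grip in the frame of case between -0.005 and 0.005 m and y of cover_grip in the frame of case between -0.005 and 0.005 m and angle between the x axis of cover_grip and the x axis of case, either way round below 0.1 rad and z of cover_grip in the frame of case below 0.0895 m and value of joint gasket above 0.003 m and angle between cover_grip's own z axis and vertical below 0.04 rad and contact force between the fingers and cover above 2 N and linear speed of cover below 0.02 m/s); the arm keeps its last pose, push and grip.
It fails at once if the marker is disturbed (moved over 30 mm) (distance of marker from where it was at the start of the episode above 0.03 m).
It fails at once if the tape is disturbed (moved over 30 mm) (distance of tape from where it was at the start of the episode above 0.03 m).
It fails at once if the brush is disturbed (moved over 30 mm) (distance of brush from where it was at the start of the episode above 0.03 m).
It fails at once if the scraper is disturbed (moved over 30 mm) (distance of scraper from where it was at the start of the episode above 0.03 m).
It also fails if it takes over 48 s, if anything falls off the work surface, if the arm or the gripper's body presses on something with over 40 N, if the wrist force passes 120 N, or if a joint passes its speed limit or range.

## Working session

There is one attempt and no reset: what is moved stays moved. The work goes in short steps, Python scripts to look and compute and a shell command to move; the robot and the scene stay as the last step left them, time stands still between calls to the robot, and variables do not carry over. Pictures are saved under pics/ and viewed, about 8 in all and at most 12, crops included, and the job is handed in when it is done.

```bash
mkdir -p pics; ls
cat > h.py <<'E'
import numpy as np,cv2
from station import r
def grab(n,f):
    d=r.get_image(n); cv2.imwrite('pics/'+f+'.png',d['color'][:,:,::-1]); np.savez('pics/'+f+'.npz',**{k:d[k] for k in('color','K','k1','R','t')}); return d
def load(f): return dict(np.load('pics/'+f+'.npz'))
def cast(d,uv,z):
    K,R,t=d['K'],d['R'],d['t']
    uv=np.atleast_2d(np.array(uv,float))
    p=cv2.undistortPoints(uv[:,None],K,np.array([float(d['k1']),0,0,0]))[:,0]
    o=-R.T@t; v=np.c_[p,np.ones(len(p))]@R
    return o+v*((z-o[2])/v[:,2])[:,None]
def proj(d,X):
    X=np.atleast_2d(np.array(X,float)); return cv2.projectPoints(X,cv2.Rodrigues(d['R'])[0],d['t'],d['K'],np.array([float(d['k1']),0,0,0]))[0][:,0]
E
python3 - <<'E'
from h import *
for n in('top','scene'): 
    d=grab(n,n+'0'); print(n,-d['R'].T@d['t'],d['K'][0,0],d['k1'])
a=[cv2.imread(f'pics/{n}0.png') for n in('top','scene')]
print(r.get_state()['orientation'])
E
```

```text
pics
top [ 289.16523091  150.98705901 1450.96672586] 492.51519191017536 -0.03033813383640605
scene [ 85.27147081 613.15384038 665.06018626] 373.81130444291074 -0.07012949804975248
[[-3.48383199e-01  9.37351990e-01 -6.28013354e-04]
 [ 9.37350910e-01  3.48383753e-01  1.42564570e-03]
 [ 1.55512148e-03 -9.19978796e-05 -9.99998787e-01]]
```

View pics/top0.png

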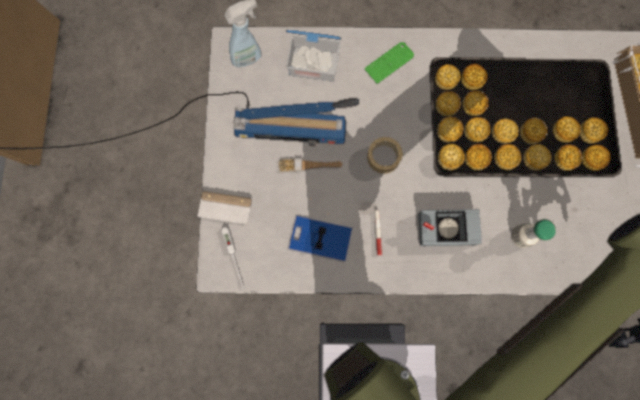

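View pics/scene0.png

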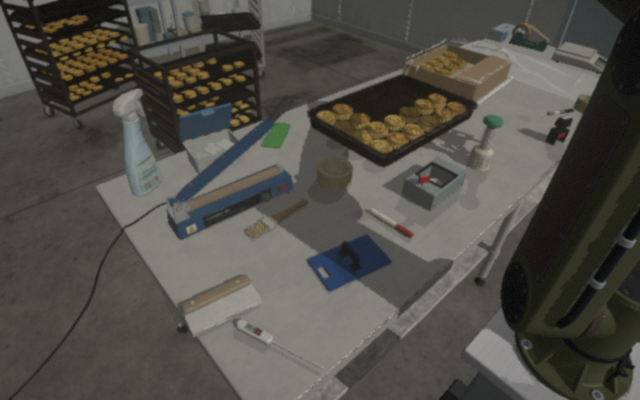

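Top view: the cover is at about (320,238) with its slot to the left. The case is at about (450,227) with its red button on the left (428,226). The pen lies between them at x≈378.

Run:
```python
from h import *
d=load('top0'); im=d['color']
c=im[195:280,270:500]; cv2.imwrite('pics/c1.png',cv2.resize(c[:,:,::-1],None,fx=3.45,fy=3.45,interpolation=cv2.INTER_CUBIC))
hsv=cv2.cvtColor(im,cv2.COLOR_RGB2HSV)
m=cv2.inRange(hsv,(105,120,40),(128,255,255)); m[:205]=0;m[270:]=0;m[:,:280]=0;m[:,360:]=0
cs=max(cv2.findContours(m,0,1)[0],key=cv2.contourArea)
b=cv2.boxPoints(cv2.minAreaRect(cs)); P=cast(d,b,6); print('cover',P.round(1),P.mean(0))
red=cv2.inRange(hsv,(0,130,80),(8,255,255))|cv2.inRange(hsv,(172,130,80),(180,255,255)); red[:200]=0;red[260:]=0
red[:,:415]=0;red[:,440:]=0
ys,xs=np.nonzero(red); print('red',len(xs),xs.mean(),ys.mean(),cast(d,[xs.mean(),ys.mean()],86))
rc=cv2.minAreaRect(np.c_[xs,ys].astype(np.float32)); print(rc,cast(d,cv2.boxPoints(rc),86).round(1))
```

```text
cover [[422.3 260.6   6. ]
 [515.4 241.6   6. ]
 [479.9  80.3   6. ]
 [387.7 101.2   6. ]] [451.32947367 170.91595075   6.        ]
red 24 428.2083333333333 225.75 [[ 478.0792123  -132.23631168   86.        ]]
((428.300048828125, 225.40000915527344), (8.9442720413208, 3.130495071411133), 26.56505012512207) [[ 480.7 -119.4   86. ]
 [ 488.6 -123.6   86. ]
 [ 477.5 -145.6   86. ]
 [ 469.6 -141.4   86. ]]
```

View pics/c1.png

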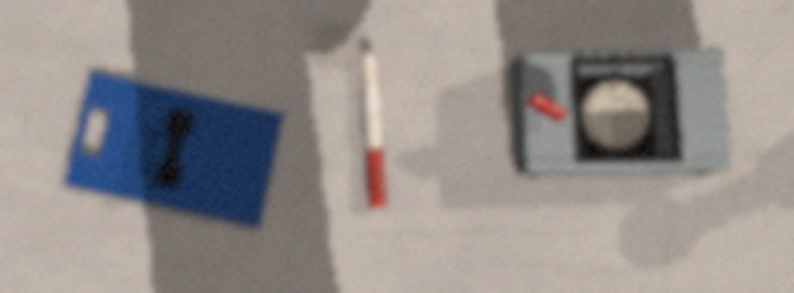

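```bash
python3 -m crank '{"slide":[[22,28.7,0],[22,28.7,0],[22,28.7,0],[22,28.7,0],[22,28.7,0],[22,28.7,0],[22,28.7,0],[22,28.7,0],[22,28.7,0],[22,28.7,0],[22,28.7,0],[22,28.7,0],[22,28.7,0],[22,28.7,0],[0,0,0],[0,0,0],[0,0,0],[0,0,0],[0,0,0],[0,0,0]],"twist":[0,0,0,0,0,0,0,0,0,0,0,0,0,-0.12,-0.12,-0.12,-0.12,-0.12,-0.12,0]}' 1
python3 - <<'E'
from h import *
d=grab('wrist','w1'); s=r.get_state(); print(s['time_s'],s['ee_pos'],s['orientation'],s['qpos'],s['contact_force'],-d['R'].T@d['t'],d['K'][0,0])
print(proj(d,[478,-132,86]))
E
```

```text
time_s: 1.77
ee_pos: [478.2, -133.6, 218.3]
orientation: [[-0.882, 0.471, -0.001], [0.471, 0.882, 0.0], [0.001, -0.0, -1.0]]
contact_force: [-0.4, -0.1, 0.2]
width: 85.3
1.8167 [ 478.22715539 -133.60812741  218.31357674] [[-8.78966677e-01  4.76882709e-01 -6.79903708e-04]
 [ 4.76882691e-01  8.78966927e-01  1.99765691e-04]
 [ 6.92877677e-04 -1.48646924e-04 -9.99999749e-01]] [ 7.68955973e+00 -1.35949068e+01 -9.93743213e+00 -1.65897637e-02
 -9.36945483e+01 -3.61726307e+01] [-0.33179242  0.1161401   0.14857642] [ 446.5667606  -191.98727171  373.06675029] 304.93851072319427
[[323.92145444 189.37539074]]
```

View pics/w1.png

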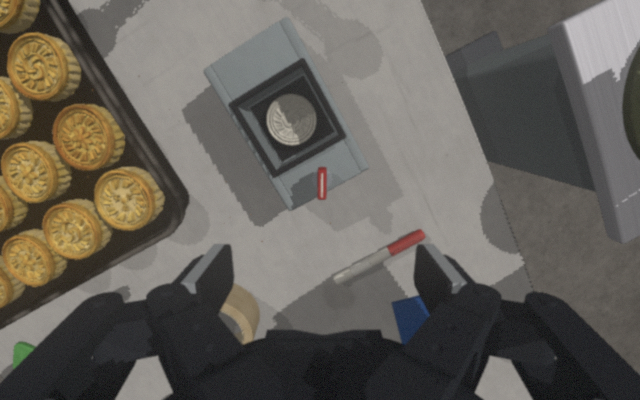

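The wrist view shows the case frame's corners at about (286,18), (205,72), (292,210) and (367,170). The red wing is at (322,183), nearly upright in the image, so it is already about square to the jaws.

```bash
cat >> h.py <<'E'
def redrect(d,z=86,lo=(0,0),hi=(640,400)):
    hsv=cv2.cvtColor(d['color'],cv2.COLOR_RGB2HSV)
    m=cv2.inRange(hsv,(0,110,60),(9,255,255))|cv2.inRange(hsv,(170,110,60),(180,255,255))
    k=np.zeros_like(m); k[lo[1]:hi[1],lo[0]:hi[0]]=255; m&=k
    m=cv2.morphologyEx(m,cv2.MORPH_CLOSE,np.ones((7,7)))
    c=max(cv2.findContours(m,0,1)[0],key=cv2.contourArea)
    b=cv2.boxPoints(cv2.minAreaRect(c)); P=cast(d,b,z)
    e=[P[1]-P[0],P[2]-P[1]]; L=max(e,key=np.linalg.norm)
    return P.mean(0),np.degrees(np.arctan2(L[1],L[0]))%180,[np.linalg.norm(x) for x in e]
E
python3 - <<'E'
from h import *
d=load('w1'); print(redrect(d,86,(300,150),(345,215)))
g=cv2.cvtColor(d['color'],cv2.COLOR_RGB2GRAY)
c=np.array([[286,18],[205,72],[292,210],[367,170]],np.float32).reshape(-1,1,2)
c=cv2.cornerSubPix(g,c,(5,5),(-1,-1),(3,50,.01))[:,0]; print(c)
P=cast(d,c,55);print(P.round(1),P.mean(0))
for i in range(4):
    e=P[(i+1)%4]-P[i];print(np.linalg.norm(e),np.degrees(np.arctan2(e[1],e[0])))
E
```

```text
(array([ 477.16862071, -138.48886041,   86.        ]), np.float64(61.89313785932934), [np.float64(6.6477634183703564), np.float64(29.480990890130382)])
[[286.        18.      ]
 [202.4008    69.882454]
 [290.47592  210.46185 ]
 [369.3711   167.51703 ]]
[[ 434.1 -290.3   55. ]
 [ 529.9 -289.4   55. ]
 [ 524.7 -121.9   55. ]
 [ 428.  -123.8   55. ]] [ 479.2019512  -206.35462502   55.        ]
95.84876271454782 0.5120568786475382
167.57844525768388 91.77604518577577
96.72869051988428 -178.9101175959741
166.62490693647186 -87.91574596748389
```

```bash
python3 -m crank '{"slide":[[-1.3,-4.4,20],[0,0,30],[0,0,30],[0,0,30],[0,0,20],[0,0,6],[0,0,0]],"twist":[0,0,0,0,0,0,0]}' 1 && python3 -m crank '{"slide":[[0,0,0],[0,0,0],[0,0,0],[0,0,0],[0,0,0],[0,0,0],[0,0,0],[0,0,0],[0,0,0],[0,0,0]],"twist":[0,0,0,0,0,0,0,0,0,0]}' 0
```

```text
time_s: 2.4
ee_pos: [476.3, -138.3, 81.0]
orientation: [[-0.879, 0.477, -0.003], [0.477, 0.879, -0.0], [0.003, -0.002, -1.0]]
contact_force: [-0.5, -0.4, -0.1]
width: 85.5
time_s: 3.23
ee_pos: [477.4, -138.2, 82.6]
orientation: [[-0.88, 0.475, -0.0], [0.475, 0.88, 0.0], [0.0, -0.0, -1.0]]
contact_force: [-0.6, 0.8, -0.6]
width: -0.1
```

Run:
```python
from h import *
d=grab('wrist','w2'); s=r.get_state(); print(s['width'],s['ee_pos'],proj(d,[[477,-138,86],s['ee_pos'],s['ee_pos']-np.array([0,0,19])]))
```

```text
0.0031306154536339926 [ 477.39794954 -138.21580957   82.65841026] [[323.53521628 245.04829582]
 [322.70740401 242.57388905]
 [322.78425427 230.13295427]]
```

View pics/w2.png

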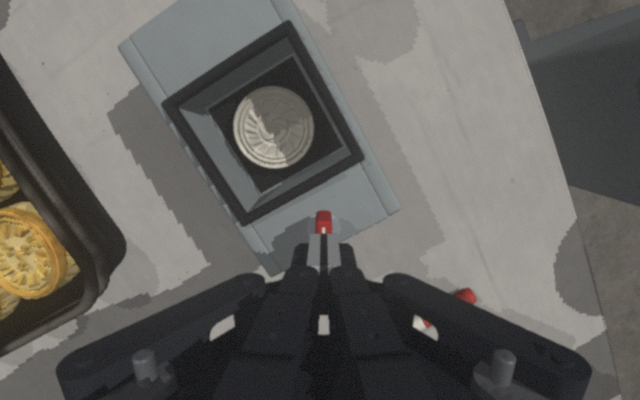

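The wrist view shows the red wing's end just ahead of the shut fingers at (323,222). I'm zooming in to see whether the wing is between the pads.

Run:
```python
from h import *
im=cv2.imread('pics/w2.png')[190:290,255:395]; cv2.imwrite('pics/c2.png',cv2.resize(im,None,fx=5,fy=5,interpolation=cv2.INTER_CUBIC))
```

```text
(no output)
```

View pics/c2.png

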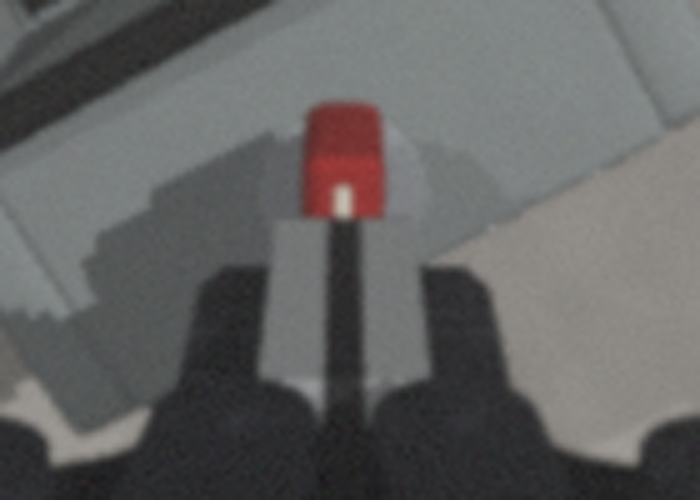

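The wing is not gripped. The pads' ends look to be above it, and the two views of the wing disagree as if it were lower than I assumed. I'm triangulating its height, and the case's.

Run:
```python
from h import *
print(r.tips_ahead)
def tri(obs):
    A=np.zeros((3,3));b=np.zeros(3);L=[]
    for f,uv in obs:
        d=load(f);o=-d['R'].T@d['t'];v=cast(d,[uv],-500)[0]-o;v/=np.linalg.norm(v);M=np.eye(3)-np.outer(v,v);A+=M;b+=M@o;L.append((o,v))
    X=np.linalg.solve(A,b);return X.round(1),[round(float(np.linalg.norm(np.cross(X-o,v))),1) for o,v in L]
w=load('w1'); 
hs=lambda d:cv2.cvtColor(d['color'],cv2.COLOR_RGB2HSV)
def redc(f,x0,y0,x1,y1):
    h=hs(load(f));m=cv2.inRange(h,(0,110,60),(9,255,255))|cv2.inRange(h,(170,110,60),(180,255,255))
    ys,xs=np.nonzero(m[y0:y1,x0:x1]);return xs.mean()+x0,ys.mean()+y0,len(xs)
t=redc('top0',415,210,440,245)[:2];w1=redc('w1',300,150,345,215)[:2];s=redc('scene0',405,160,440,195)
print(t,w1,s)
print('top+w',tri([('top0',t),('w1',w1)]),'s+w',tri([('scene0',s[:2]),('w1',w1)]))
# frame corner near button, left in top view: crop corners /3.45
for c in [((520,52),(290.5,210.5)),((722,48),(203.5,71)),((728,165),(286,18)),((522,170),(368,168.5))]:
    p=(270+c[0][0]/3.452,195+c[0][1]/3.45)
    print('corner',tri([('top0',p),('w1',c[1])]))
# pen cap tip on the table: sanity
print('pen',tri([('top0',(270+376/3.452,195+205/3.45)),('w1',(424,235))]), tri([('scene0',(413,236)),('w1',(424,235))]))
im=cv2.imread('pics/scene0.png')[130:270,290:490]; cv2.imwrite('pics/c3.png',cv2.resize(im,None,fx=4,fy=4,interpolation=cv2.INTER_CUBIC))
```

```text
19.0
(np.float64(427.8857142857143), np.float64(225.6)) (np.float64(321.5350318471338), np.float64(181.84076433121018)) (np.float64(423.910447761194), np.float64(178.65671641791045), 67)
top+w (array([ 480. , -135.7,   65.3]), [1.3, 1.3]) s+w (array([ 478.2, -137.3,   74.4]), [0.5, 0.5])
corner (array([ 528.2, -119.9,   45.6]), [1.1, 1.1])
corner (array([ 537.5, -297.3,   24.3]), [0.0, 0.0])
corner (array([ 434.2, -288.3,   56.5]), [1.4, 1.4])
corner (array([ 429.9, -120.1,   40.7]), [0.9, 0.9])
pen (array([402.4,  -1.7,   9.3]), [1.1, 1.1]) (array([400. ,  -2.5,   8.9]), [1.5, 1.5])
```

View pics/c3.png

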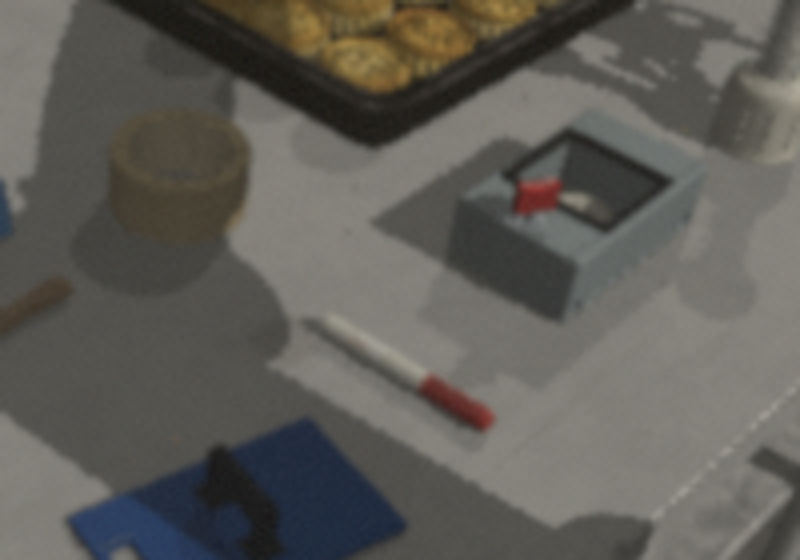

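Run:
```python
from h import *
d=load('w2'); s=r.get_state(); p=s['ee_pos'];O=s['orientation']
o=-d['R'].T@d['t']; print('cam in tool',O.T@(o-p))
for uv in [(323,221),(323,211),(323,234),(310,234),(341,234)]:
    v=cast(d,[uv],0)[0]-o; a=O.T@(o-p); b=O.T@v
    k=(-11-a[1])/b[1]; print(uv,'at tool y=-11:',(a+k*b).round(1),'z86:',(O.T@(cast(d,[uv],86)[0]-p)).round(1),'z64:',(O.T@(cast(d,[uv],64)[0]-p)).round(1))
for x,y,z in [(-12,-11,19),(-12,-11,0),(-12,-11,-19),(-40,0,-54)]: print((x,y,z),proj(d,p+O@np.array([x,y,z])).round(0))
q=grab('scene','s2'); print(proj(q,[s['ee_pos'],[477,-138,86]]))
im=cv2.imread('pics/s2.png')[90:240,330:530]; cv2.imwrite('pics/c4.png',cv2.resize(im,None,fx=4,fy=4,interpolation=cv2.INTER_CUBIC))
```

```text
cam in tool [   0.52667884  -66.45256198 -154.80757574]
(323, 221) at tool y=-11: [  0.2 -11.    4.3] z86: [  0.2 -13.7  -3.3] z64: [ 0.1 -6.  18.7]
(323, 211) at tool y=-11: [  0.1 -11.   22.7] z86: [  0.2 -19.1  -3.3] z64: [  0.2 -12.3  18.7]
(323, 234) at tool y=-11: [  0.2 -11.  -15.1] z86: [ 0.2 -6.4 -3.3] z64: [ 0.1  2.4 18.7]
(310, 234) at tool y=-11: [ -6.2 -11.  -15. ] z86: [-6.7 -6.4 -3.3] z64: [-7.8  2.4 18.7]
(341, 234) at tool y=-11: [  9.  -11.  -15.1] z86: [ 9.7 -6.3 -3.3] z64: [11.1  2.4 18.7]
(-12, -11, 19) [[303. 213.]]
(-12, -11, 0) [[300. 224.]]
(-12, -11, -19) [[297. 237.]]
(-40, 0, -54) [[217. 299.]]
[[425.15940479 176.23668059]
 [425.49230139 175.31905972]]
```

View pics/c4.png

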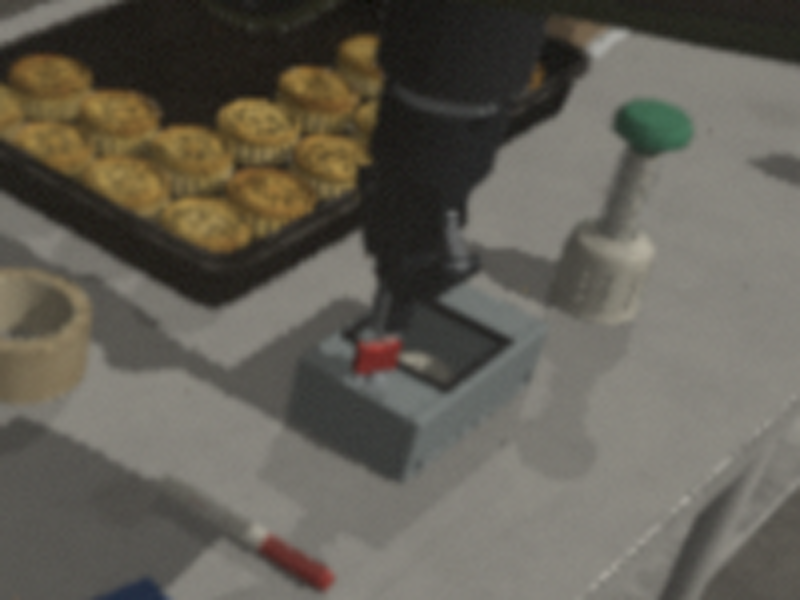

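The scene view shows the shut fingers ending just above the wing's top, at about (425,176). So the tips reach less far than stated. A gentle probe straight down onto the wing's top will measure this.

```bash
python3 -m crank '{"slide":[[0,0,1],[0,0,0.5],[0,0,0]],"twist":[0,0,0]}' 0 | sed -n '2p;4p'; python3 -m crank '{"slide":[[0,0,1],[0,0,0.5],[0,0,0]],"twist":[0,0,0]}' 0| sed -n '2p;4p'
python3 - <<'E'
from h import *
d=load('w1');d2=load('w2'); 
# tool frame at w1
p=np.array([478.23,-133.61,218.31]);O=np.array([[-.879,.4769,0],[.4769,.879,0],[0,0,-1]])
o=-d['R'].T@d['t'];a=O.T@(o-p)
for uv,x in [((231,246),-42.5),((416,246),42.5)]:
    b=O.T@(cast(d,[uv],0)[0]-o);k=(x-a[0])/b[0];print((a+k*b).round(1))
E
```

```text
ee_pos: [477.3, -138.2, 80.9]
contact_force: [-0.2, 0.0, 0.2]
ee_pos: [477.3, -138.2, 79.5]
contact_force: [0.1, 0.0, -0.6]
[-42.5  -8.6 -24.8]
[ 42.5 -10.1 -27.2]
```

```bash
for i in 1 2 3; do python3 -m crank '{"slide":[[0,0,1],[0,0,1],[0,0,0.5],[0,0,0]],"twist":[0,0,0,0]}' 0 | sed -n '2p;4p'; done
```

```text
ee_pos: [477.3, -138.2, 76.9]
contact_force: [0.3, 0.3, -0.3]
ee_pos: [477.3, -138.2, 74.5]
contact_force: [0.5, 0.9, 0.1]
ee_pos: [477.6, -138.3, 73.5]
contact_force: [-3.7, 1.6, 6.8]
```

The shut tips touch the wing's top (z = 86) at TCP z ≈ 74, so they sit about 12 mm behind the reported TCP, not 19 mm ahead. I'll allow 31 mm for this from here on, and regrasp lower.

```bash
python3 -m crank '{"slide":[[0,0,-12],[0,0,-12],[0,0,0],[0,0,0],[0,0,0],[0,0,0],[0,0,0],[0,0,0],[0,0,0],[0,0,0],[0,0,10],[0,0,15],[0,0,10],[0,0,6],[0,0,4],[0,0,0]],"twist":[0,0,0,0,0,0,0,0,0,0,0,0,0,0,0,0]}' 1 && python3 -m crank '{"slide":[[0,0,0],[0,0,0],[0,0,0],[0,0,0],[0,0,0],[0,0,0],[0,0,0],[0,0,0],[0,0,0],[0,0,0]],"twist":[0,0,0,0,0,0,0,0,0,0]}' 0
```

```text
time_s: 6.17
ee_pos: [476.9, -138.2, 50.1]
orientation: [[-0.88, 0.475, -0.002], [0.475, 0.88, 0.0], [0.001, -0.001, -1.0]]
contact_force: [-0.2, 1.1, -0.1]
width: 85.6
time_s: 7.0
ee_pos: [477.7, -138.3, 51.5]
orientation: [[-0.88, 0.475, 0.001], [0.475, 0.88, -0.0], [-0.001, 0.0, -1.0]]
contact_force: [0.1, -0.7, 2.3]
width: 7.6
```

```bash
python3 -m crank '{"slide":[[0,0,0],[0,0,0],[0,0,0],[0,0,0],[0,0,0],[0,0,0],[0,0,0],[0,0,0],[0,0,0],[0,0,0],[0,0,0],[0,0,0]],"twist":[0.105,0.105,0.105,0.105,0.105,0.105,0.105,0.105,0.105,0.105,0,0]}' 0 && python3 -m crank '{"slide":[[0,0,0],[0,0,0],[0,0,0],[0,0,0],[0,0,0],[0,0,0],[0,0,-15],[0,0,-30],[0,0,-40],[0,0,-40],[0,0,-40],[0,0,-20],[0,0,0],[0,0,0]],"twist":[0,0,0,0,0,0,0,0,0,0,0,0,0,0]}' 1
python3 - <<'E'
from h import *
d=grab('wrist','w3'); s=r.get_state();print(s['qpos'].round(1)); print(proj(d,[[477.2,-137,86],[479,-206,55]]))
im=cv2.imread('pics/w3.png')
E
```

```text
time_s: 8.0
ee_pos: [476.4, -136.2, 51.5]
orientation: [[-0.026, 1.0, -0.002], [1.0, 0.026, 0.003], [0.003, -0.002, -1.0]]
contact_force: [-8.4, 9.7, 9.6]
width: 7.6
time_s: 9.17
ee_pos: [478.0, -138.2, 237.6]
orientation: [[-0.026, 1.0, 0.003], [1.0, 0.026, 0.0], [0.0, 0.003, -1.0]]
contact_force: [0.5, 0.2, -0.8]
width: 85.4
[  7.1 -13.3  -7.9  -0.  -95.5 -95.7]
[[325.34895368 182.4818299 ]
 [263.95582879 176.79679622]]
```

View pics/w3.png

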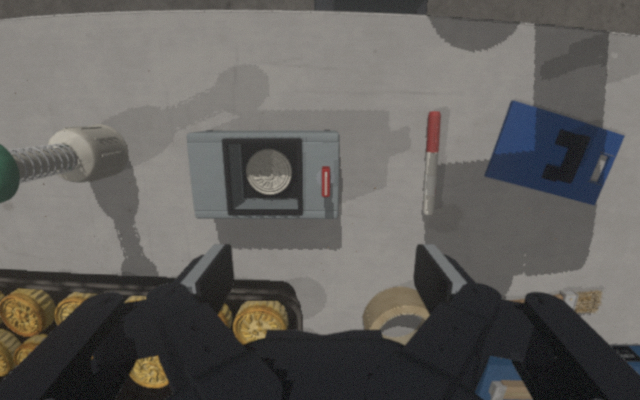

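The wrist view shows the red wing upright at (326,181) and square to the case, whose frame spans about (190–339, 131–217). The cover is at (555,152), with its slot towards (600,167). Measuring both from this picture.

```bash
cat >> h.py <<'E'
def casepose(d,box,z=55):
    x0,y0,x1,y1=box
    im=cv2.GaussianBlur(d['color'],(3,3),0).astype(int); m=((im[...,2]-im[...,0])>4).astype(np.uint8)*255
    k=np.zeros_like(m);k[y0:y1,x0:x1]=255;m&=k
    m=cv2.morphologyEx(cv2.morphologyEx(m,cv2.MORPH_OPEN,np.ones((3,3))),cv2.MORPH_CLOSE,np.ones((41,41)))
    c=max(cv2.findContours(m,0,1)[0],key=cv2.contourArea); return rect(d,c,z)
def rect(d,c,z):
    P=cast(d,c.reshape(-1,2),z); rr=cv2.minAreaRect(P[:,:2].astype(np.float32)); b=cv2.boxPoints(rr)
    e=[b[1]-b[0],b[2]-b[1]];L=max(e,key=np.linalg.norm)
    return np.array(rr[0]).round(1),np.round(rr[1],1),round(float(np.degrees(np.arctan2(L[1],L[0]))%180-90),2)
def coverpose(d,box,z=6):
    hsv=cv2.cvtColor(d['color'],cv2.COLOR_RGB2HSV);m=cv2.inRange(hsv,(105,100,30),(128,255,255))
    x0,y0,x1,y1=box;k=np.zeros_like(m);k[y0:y1,x0:x1]=255;m&=k
    c=max(cv2.findContours(m,0,1)[0],key=cv2.contourArea);return rect(d,c,z)
E
python3 - <<'E'
from h import *
d=load('w3');print('case',casepose(d,(170,110,360,240)));print('w1',casepose(load('w1'),(190,5,385,225)))
print('cover',coverpose(d,(470,80,640,220)))
print('red',redrect(d,86,(310,150),(342,210)))
im=d['color'].astype(int);print((im[...,2]-im[...,0])[175,180:360:4],(im[...,2]-im[...,0])[120:230:3,210])
# slot by bright pixels in cover
h=cv2.cvtColor(d['color'],cv2.COLOR_RGB2HSV);m=(h[...,1]<110)&(h[...,2]>70);m[:145]=0;m[187:]=0;m[:,:588]=0;m[:,612:]=0
ys,xs=np.nonzero(m);print('slot',xs.mean(),ys.mean(),cast(d,[xs.mean(),ys.mean()],3))
E
```

```text
case (array([ 476. , -268.4]), array([2.3, 2.5]), 1.17)
w1 (array([ 476.2, -272.7]), array([44.7, 74.4]), 81.29)
cover (array([449.3, 165.5]), array([169.7,  97.5]), -12.32)
red (array([ 476.35395228, -136.86674078,   86.        ]), np.float64(1.6631556589639993), [np.float64(7.0887377965121825), np.float64(30.367564322041964)])
[ -8  -7  -5   3   3   2   3   3   6   3   2   2   0  -1   0   2   0 -10
 -11  -8 -11  -9  -9 -16 -12  -9 -16 -11   0  -3  -2   3   5   4   5  -1
 -58 -70   3   3  -6  -6  -6  -6  -8] [ -7  -7  -6  -6   2   5   1   4   4   3   4   4   6   3   2   4   5   4
   5   3   4   5   4   2   6   3   3   3   4   5   5   5   3  -7  -5 -10
  -6]
slot 601.5704225352113 170.0399061032864 [[467.27670952 240.44300415   3.        ]]
```

```bash
sed -i 's/>4).astype/>-2).astype/' h.py
python3 - <<'E'
from h import *
print('case',casepose(load('w3'),(170,110,360,240)));print('w1',casepose(load('w1'),(190,5,385,225)))
s=r.get_state();O=s['orientation'];print(O.T@(np.array([449.3,165.5,0])-[*s['ee_pos'][:2],0]))
E
```

```text
case (array([ 477.7, -206.5]), array([100.7, 168.5]), 1.48)
w1 (array([ 476.4, -214.4]), array([106.7, 183.1]), 0.52)
[ 3.04190642e+02 -2.02774987e+01  1.92038764e-01]
```

```bash
python3 -m crank '{"slide":[[20,-2,0],[34,-2,0],[34,-2,0],[34,-2,0],[34,-2,0],[34,-2,0],[34,-2,0],[34,-2,0],[34,-2,0],[12,-2,0],[0,0,10],[0,0,20],[0,0,20],[0,0,10],[0,0,0],[0,0,0]],"twist":[0,0,0,0,0,0,0,0,0,0,0.08,0.08,0.08,0,0,0]}' 1
python3 - <<'E'
from h import *
d=grab('wrist','w4'); s=r.get_state();print(s['time_s'],s['ee_pos'],s['qpos'].round(1),proj(d,[449,166,6]))
E
```

```text
time_s: 10.55
ee_pos: [449.5, 164.6, 175.9]
orientation: [[0.211, 0.978, -0.001], [0.978, -0.211, -0.001], [-0.001, -0.001, -1.0]]
contact_force: [1.2, 0.7, 1.5]
width: 85.4
10.6 [449.91116674 164.85481584 176.92848583] [  44.4  -16.7  -16.7    0.   -89.9 -146.6] [[325.8057774  179.17633306]]
```

View pics/w4.png

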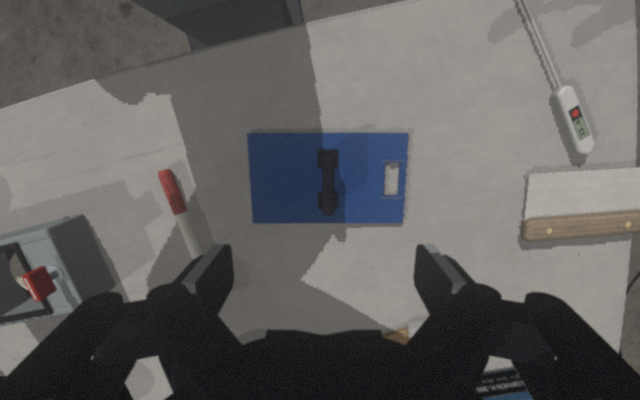

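The cover is at (328,178), aligned with the image, with the handle at (328,182) and the slot at (391,180). The plate's edges are sharp.

Run:
```python
from h import *
d=load('w4');p,sz,a=coverpose(d,(230,115,425,240));print('cover',p,sz,a)
h=cv2.cvtColor(d['color'],cv2.COLOR_RGB2HSV);m=((h[...,1]<110)&(h[...,2]>70)).astype(np.uint8);m[:150]=0;m[210:]=0;m[:,:375]=0;m[:,402:]=0
ys,xs=np.nonzero(m);q=cast(d,[xs.mean(),ys.mean()],3)[0];print('slot',q,'pred',p+70*np.array([-np.sin(np.radians(a)),np.cos(np.radians(a))]))
m=(h[...,2]<45).astype(np.uint8);m[:140]=0;m[216:]=0;m[:,:305]=0;m[:,345:]=0
ys,xs=np.nonzero(m);print('handle px',xs.min(),xs.max(),ys.min(),ys.max(),np.median(xs[(ys>170)&(ys<195)]),cast(d,[np.median(xs[(ys>170)&(ys<195)]),182],42))
s=r.get_state();O=s['orientation'];e=s['ee_pos'];print('tool xang',np.degrees(np.arctan2(O[1,0],O[0,0])),O.T@(np.array([*p,e[2]])-e),O.T@(q-e))
```

```text
cover [449.4 167.8] [167.7  98.4] -12.19
slot [464.27564076 235.94081167   3.        ] pred [464.18079414 236.22169338]
handle px 318 337 151 214 329.0 [[445.22660448 169.78501915  42.        ]]
tool xang 77.81550278967362 [ 2.77095109e+00 -1.12126274e+00 -1.06816781e-03] [ 72.52995623  -1.0947701  173.92205734]
```

```bash
python3 -m crank '{"slide":[[2.8,-1.1,15],[0,0,30],[0,0,35],[0,0,35],[0,0,30],[0,0,20],[0,0,8],[0,0,2],[0,0,0]],"twist":[0,0,0,0,0,0,0,0,0]}' 1 && python3 -m crank '{"slide":[[0,0,0],[0,0,0],[0,0,0],[0,0,0],[0,0,0],[0,0,0],[0,0,0],[0,0,0],[0,0,0],[0,0,0]],"twist":[0,0,0,0,0,0,0,0,0,0]}' 0
```

```text
time_s: 11.35
ee_pos: [449.9, 168.5, 2.6]
orientation: [[0.212, 0.977, 0.001], [0.977, -0.212, 0.0], [0.001, 0.001, -1.0]]
contact_force: [0.3, 0.2, 0.5]
width: 85.2
time_s: 12.18
ee_pos: [449.3, 168.4, 1.6]
orientation: [[0.212, 0.977, 0.0], [0.977, -0.212, 0.0], [0.0, 0.0, -1.0]]
contact_force: [-1.7, 0.5, 3.8]
width: 11.2
```

```bash
python3 -m crank '{"slide":[[0,0,-10],[0,0,-20],[0,0,-30],[0,0,-30],[0,0,-25],[0,0,-15],[0,0,0],[0,0,0]],"twist":[0,0,0,0,0,0,0,0]}' 0 && python3 -m crank '{"slide":[[-9,2.4,0],[-22,6.6,0],[-24.4,7.2,0],[-24.4,7.2,0],[-24.4,7.2,0],[-24.4,7.2,0],[-24.4,7.2,0],[-24.4,7.2,0],[-24.4,7.2,0],[-24.4,7.2,0],[-24.4,7.2,0],[-24.4,7.2,0],[-24.4,7.2,0],[-24.4,7.2,0],[-24.4,7.2,0],[-12,4.8,0],[0,0,0],[0,0,0],[0,0,0],[0,0,0]],"twist":[0,0,0,0,0,0,0,0,0,0,0,0,0,0,0,-0.06,-0.06,-0.06,-0.059,0]}' 0
python3 - <<'E'
from h import *
d=grab('wrist','w5'); s=r.get_state();O=s['orientation'];print(s['time_s'],s['ee_pos'],np.degrees(np.arctan2(O[1,0],O[0,0]))-90,s['qpos'].round(1))
im=cv2.imread('pics/w5.png')
E
```

```text
time_s: 12.85
ee_pos: [448.8, 168.3, 131.0]
orientation: [[0.213, 0.977, -0.0], [0.977, -0.213, 0.001], [0.001, -0.001, -1.0]]
contact_force: [0.8, -0.7, -4.0]
width: 10.9
time_s: 14.52
ee_pos: [476.1, -206.9, 128.9]
orientation: [[-0.026, 1.0, -0.004], [1.0, 0.026, 0.001], [0.001, -0.004, -1.0]]
contact_force: [0.5, -0.4, -2.4]
width: 11.0
14.5667 [ 476.27181313 -206.81686778  129.18890576] 1.3308017216900794 [ -1.3  -9.5 -15.7  -0.  -84.  -87.4]
```

View pics/w5.png

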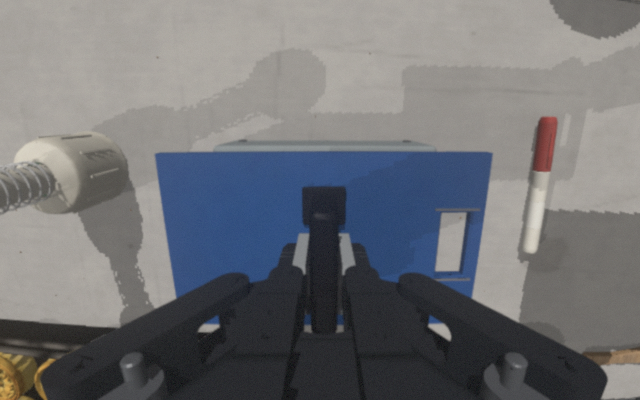

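The cover is held square. Its near edge runs from (158,153) to (491,153), the slot is at about (452,241), and the case is beneath. I'm checking the cover's place in the hand.

Run:
```python
from h import *
d=load('w5');s=r.get_state();O=s['orientation'];e=s['ee_pos'];zt=e[2]-1.6+6
h=cv2.cvtColor(d['color'],cv2.COLOR_RGB2HSV);m=cv2.inRange(h,(105,100,30),(128,255,255))
xs=np.arange(180,470,10);top=np.array([(x,np.nonzero(m[:,x])[0].min()) for x in xs],float)
ys=np.arange(165,200,5);L=np.array([(np.nonzero(m[y])[0].min(),y) for y in ys],float);R=np.array([(np.nonzero(m[y])[0].max(),y) for y in ys],float)
T=lambda uv:(cast(d,uv,zt)-e)@O
t,l,rr=T(top),T(L),T(R+[1,0])
print('edge y',t[:,1].mean(),'slope',np.polyfit(t[:,0],t[:,1],1)[0],'left x',l[:,0].mean(),'right x',rr[:,0].mean())
b=cv2.inRange(h,(0,0,90),(180,90,255));b[:205]=0;b[285:]=0;b[:,:432]=0;b[:,480:]=0
y,x=np.nonzero(b);print('slot px',x.min(),x.max(),y.min(),y.max(),T(np.array([[x.min(),y.min()],[x.max()+1,y.max()+1]],float)).round(1))
W=np.array([477.9,-206.6]);print('to go tool',(O.T@(np.array([*W,e[2]])-e)).round(2))
```

```text
edge y -49.89159935500799 slope -0.002893072352657679 left x -84.81230129746716 right x 83.39320856818144
slot px 434 479 208 284 [[ 56.5 -21.3  -4.3]
 [ 87.7  24.   -4.4]]
to go tool [ 0.18  1.63 -0.01]
```

```bash
python3 -m crank '{"slide":[[0.5,1.6,5],[0,0,12],[0,0,12],[0,0,6],[0,0,0],[0,0,0]],"twist":[0,0,0,0,0,0]}' 0 && python3 -m crank '{"slide":[[0,0,3],[0,0,3],[0,0,3],[0,0,3],[0,0,0]],"twist":[0,0,0,0,0]}' 0
python3 - <<'E'
from h import *
d=grab('wrist','w6');s=r.get_state();print(s['ee_pos'],s['wrist_torque'])
im=cv2.imread('pics/w6.png');d=grab('scene','s6');b=cv2.imread('pics/s6.png')[100:220,360:500]
v=np.hstack([cv2.resize(im[150:330,380:540],None,fx=2.5,fy=2.5),cv2.resize(b,(400,450))]);cv2.imwrite('pics/c6.png',v)
E
```

```text
time_s: 15.07
ee_pos: [478.6, -206.1, 95.4]
orientation: [[-0.025, 1.0, -0.002], [1.0, 0.025, -0.0], [-0.0, -0.002, -1.0]]
contact_force: [0.3, -0.6, -1.9]
width: 10.8
time_s: 15.48
ee_pos: [478.7, -206.0, 83.4]
orientation: [[-0.025, 1.0, -0.001], [1.0, 0.025, 0.0], [0.0, -0.001, -1.0]]
contact_force: [-0.0, -0.5, -2.5]
width: 10.7
[ 478.83080836 -206.06141003   83.77605743] [0.01487103 0.00555272 0.03521551]
```

View pics/c6.png

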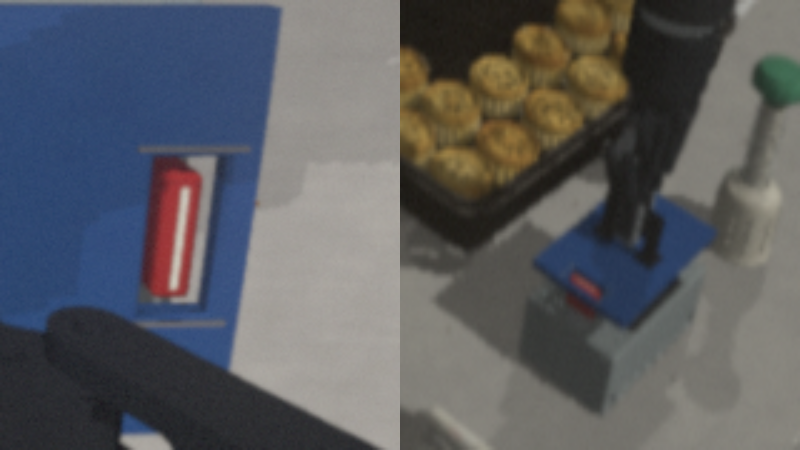

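The button's top has entered the slot with clearance all round and no side force. Going on down.

```bash
python3 -m crank '{"slide":[[0,0,3],[0,0,3],[0,0,3],[0,0,3],[0,0,0]],"twist":[0,0,0,0,0]}' 0 | sed -n '2p;4p';  python3 -m crank '{"slide":[[0,0,2],[0,0,2],[0,0,2],[0,0,2],[0,0,0],[0,0,0]],"twist":[0,0,0,0,0,0]}' 0 | sed -n '2p;4p'; python3 -m crank '{"slide":[[0,0,1],[0,0,1],[0,0,1],[0,0,0],[0,0,0]],"twist":[0,0,0,0,0]}' 0 | sed -n '2p;4p'
```

```text
ee_pos: [478.6, -205.9, 71.1]
contact_force: [-0.1, -0.0, -3.7]
ee_pos: [479.0, -206.1, 64.0]
contact_force: [0.8, -1.0, -3.7]
ee_pos: [479.0, -206.1, 61.1]
contact_force: [0.2, 0.1, -1.9]
```

```bash
for i in 1 2 3; do python3 -m crank '{"slide":[[0,0,1],[0,0,0.5],[0,0,0],[0,0,0]],"twist":[0,0,0,0]}' 0 | sed -n '2p;4p;5p'; done
```

```text
ee_pos: [479.2, -206.2, 60.0]
contact_force: [-0.3, 0.1, -1.5]
width: 11.1
ee_pos: [479.3, -206.2, 58.6]
contact_force: [-1.0, 1.2, 2.6]
width: 10.8
ee_pos: [479.3, -206.2, 57.2]
contact_force: [-1.9, 1.1, 4.2]
width: 11.4
```

```bash
for i in 1 2 3 4; do python3 -m crank '{"slide":[[0,0,0.6],[0,0,0],[0,0,0]],"twist":[0,0,0]}' 0 | sed -n '2p;4p;5p'; done
```

```text
ee_pos: [479.3, -206.2, 56.7]
contact_force: [-2.3, 0.8, 6.1]
width: 11.0
ee_pos: [479.3, -206.2, 56.6]
contact_force: [-3.9, 2.9, 9.5]
width: 10.8
ee_pos: [479.3, -206.2, 56.6]
contact_force: [-6.2, 4.3, 11.9]
width: 10.9
ee_pos: [479.3, -206.2, 56.6]
contact_force: [-7.2, 5.3, 14.8]
width: 10.9
```

The hard stop is at TCP z = 56.6, exactly where the frame was expected. I'll ease off the side load a little and press slightly more, then check.

```bash
python3 -m crank '{"slide":[[0.4,-0.6,0.6],[0,0,0],[0,0,0.4],[0,0,0],[0,0,0],[0,0,0],[0,0,0]],"twist":[0,0,0,0,0,0,0]}' 0
python3 - <<'E'
from h import *
d=grab('wrist','w7');s=r.get_state();O=s['orientation'];e=s['ee_pos']
print('red at z86',redrect(d,86,(380,120),(560,330)))
h=cv2.cvtColor(d['color'],cv2.COLOR_RGB2HSV);m=cv2.inRange(h,(105,100,30),(128,255,255))
xs=np.arange(200,440,10);top=np.array([(x,np.nonzero(m[:,x])[0].min()) for x in xs],float);t=cast(d,top,61)
k=np.polyfit(t[:,1],t[:,0],1);print('cover near-edge yaw',-np.degrees(np.arctan(k[0])),'edge x at y=-206',np.polyval(k,-206))
print('tool yaw',np.degrees(np.arctan2(O[1,0],O[0,0]))-90,'tilt',np.degrees(np.arccos(-O[2,2])),'button expected',e+O@np.array([69.3,0,0]),s['contact_force'],s['wrist_torque'],s['time_s'],abs(s['qvel']).max())
# bystanders: compare top views
a=load('top0')['color'];b=grab('top','t7')['color'];df=np.abs(a.astype(int)-b).max(2)
for n,(x0,y0,x1,y1) in dict(pen=(368,203,390,262),tape=(365,132,405,176),brush=(275,150,345,178),scraper=(195,188,255,226)).items(): print(n,np.percentile(df[y0:y1,x0:x1],[50,90]))
E
```

```text
time_s: 19.5
ee_pos: [479.4, -206.3, 56.6]
orientation: [[-0.025, 1.0, 0.003], [1.0, 0.025, -0.002], [-0.002, 0.003, -1.0]]
contact_force: [-5.9, 4.5, 17.9]
width: 11.1
red at z86 (array([ 473.93072386, -141.80170179,   86.        ]), np.float64(1.4953801699631981), [np.float64(34.29808342871692), np.float64(16.071540027327234)])
cover near-edge yaw 1.4258910488501844 edge x at y=-206 429.5173823334627
tool yaw 1.4556138262931313 tilt 0.18325106125369903 button expected [ 477.58474225 -136.97725085   56.44006913] [-6.75187055  4.63804429 16.50474767] [1.50727789 2.31194676 0.01707812] 19.55 0.07410590473736005
pen [ 75. 134.]
tape [28. 82.]
brush [12. 72.]
scraper [12. 15.]
```

Run:
```python
from h import *
print('pen cap',redrect(load('w3'),10,(415,100),(450,160))[0],redrect(load('w5'),10,(520,105),(570,180))[0])
print(r.finish_job()); s=r.get_state();print(s['ee_pos'],s['contact_force'],s['width'])
```

```text
pen cap [425.88996225  -4.66932854  10.        ] [425.70109604  -4.99140331  10.        ]
the job is handed in; nothing more can be done
None
the job is handed in; nothing more can be done
```

I turned the red button in line, put the cover on the case with the button up through the slot, and pressed it down onto the frame. I handed the job in at about 19.6 s, still gripping the handle. The hand-in reported no verdict.

**Last checks**
- **Cover pressed down:** it stopped hard at TCP z = 56.6 mm, exactly the height expected for the frame, with about 17 N of push. The fingers were at 11 mm on the 12 mm handle.
- **Cover square:** its yaw was 1.4° against 1.5° for the case, with the tool tilted 0.2°. Its centre was roughly 1.5 mm off my estimate of the case's centre.
- **Button in line:** it measured within about 0.2° of the case after turning. It measured 1.5° again at the end, matching the cover.
- **Pen:** its cap moved less than 1 mm between the two wrist pictures I compared, both taken before the cover went down.

**What disagreed or stayed unproven**
- **Fingertips:** they do not stand 19 mm ahead of the reported TCP. My first grip closed on air above the wing. A gentle touch on the wing's top showed the shut tips about 12 mm behind the TCP, and I allowed for that afterwards.
- **Side load:** about 7 N of sideways force remained at the end, and a small sideways correction hardly changed it.
- **Final top view:** comparing it with the first one showed large differences around the pen and smaller ones around the tape and brush. I put these down to the arm and its shadow, and did not look further. I did not touch any of the four, but only the pen was measured, and that was before the final press.

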